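# Load the sample jar and index the carousel home at the reader

### The job

Gently stand the loose sample jar in the empty cup of the carousel and let go of it. Then, with the gripper shut, push (do not grip) the carousel's upright vane round anticlockwise, past its stiff first half, until the lug on the rim bears on the rubber stop block, and press it home there with about 15 N for half a second. Never push the carousel with more than 25 N, leave the things around it alone, and back off so that it stays home with the jar in its cup.

Things in the scene. Friction and masses are not known exactly. Their poses are not given: they have to be found in the camera images.
- carousel: turning aluminium deck, 240 mm across, 12 mm thick; origin on its vertical axis at the deck's underside, 34 mm over the bench, z up. It turns only anticlockwise (from above), 72 degrees in all, to where the lug meets the stop; it starts with 52 to 72 degrees to go. Stiff, it stays where left. Five black cups, 47 mm across, 14 mm high, four with fixed jars (tops 62 mm over the deck's top face).
- vane (a point): centre of the upright steel plate to push, on the deck's rim: 97 to 133 mm from the axis, 6 mm thick, 40 mm high; this point is 115 mm from the axis, 32 mm over the carousel's origin. Half-way between two filled cups. Push its clockwise face: 4 to 8 N in the first half, under 4 N after that (the click); it does not run home by itself; at the stop over 10 N a millimetre.
- pocket (a point): centre of the inner floor of the empty cup: inside 41 mm across, rim 12 mm above this point, which is 48 mm over the bench and 80 mm from the carousel's axis, 108 degrees anticlockwise of the vane; the cups are 72 degrees apart
- lug_face (a point): middle of the leading (anticlockwise) face of the small dark steel lug that stands out of the deck's rim, 140 mm from the axis
- stop_face (a point): middle of the rubber face of the fixed steel stop block beside the deck, where lug_face comes to lie when the carousel is home (the two points then coincide); the block is 30 x 16 mm and 50 mm high, a fixed part of the base
- station: white round base of the carousel, 340 mm across and 22 mm high, fixed to the bench; origin at its centre on the bench, z up. The grey reader, 36 x 56 mm and 130 mm high, stands on its edge, 160 mm from the axis, where the empty cup comes when home.
- jar_centre (a point): centre of the loose sample jar, 30 mm above its foot; the jar is a plain upright cylinder, white with a grey cap, 36 mm across and 60 mm high, about 0.11 kg, standing on the bench to the left or right of the carousel; z up
- jar: the same loose jar, origin at the centre of its foot
- flask: bystander: amber bottle, 60 mm across, 130 mm high, on the bench on the other side of the carousel from the jar; origin under its centre
- tip_box: bystander: pipette-tip box, 120 x 85 mm, 82 mm high, on the bench left of the carousel, beyond the jar or bottle there; origin under its centre
- dish: bystander: shallow clear dish with a lid, 96 mm across, 15 mm high, on the bench right of the carousel, beyond the jar or bottle there; origin under its centre
Mind the look-alikes: they are no part of the job. Of the things shaped like the jar, the white one is meant.

How it is judged:
By the outcome, as a careful person would: the job done as asked, in the order asked, and still so for the second after the job is handed in, with the robot touching nothing.
It also fails if it takes over 67 s, if anything falls off the work surface, if the arm or the gripper's body presses on something with over 40 N, if the wrist force passes 120 N, or if a joint passes its speed limit or range.

### The arm

A 6-joint arm with a two-finger parallel gripper is mounted at the origin on the work surface. World frame = base frame: x ahead of the robot, y to its left, z up, the work surface at z = 0. Lengths are in m, angles in rad, forces in N, time in s.
With the tool pointing down it reaches from about 0.375 to 0.9 m from the base axis. Payload 3.1 kg.
Tool frame: the origin (TCP) lies at the very end of the fingers, on their centre line; the grasp point (between the pads) lies 19 mm behind it (manip.pinch_z is the distance from the TCP to the grasp point, in m); z points along the fingers, y is the direction in which the jaws open and shut (so a half turn about z gives the same grasp; the last joint's range is limited). The gripper opens to 85 mm and grips with 20 to 120 N. Pads are 22 mm wide; open, the fingers measure 114 mm over their backs; the gripper's body (76 mm by 85 mm) begins 54 mm behind the grasp point. The pads swing forward as they close: fully open they stand 13 mm farther back than shut.
Start: joints at [1.034, 0.527, 1.433, -0, 1.181, -0.178], TCP at [0.219, 0.585, 0.231] pointing down, gripper open.
Joint ranges: [-3.08, 3.08], [-0.75, 2.2], [0.22, 2.44], [-1.43, 4.57], [0, 2.65], [-2.85, 2.85]. Speed limits (rad/s): [2.79, 2.79, 3.14, 3.14, 3.14, 3.14].

### API

Orientations are given as a unit quaternion [x, y, z, w].
In Python, from station import manip gives the robot as it stands.
- The arm moves only by the tool drive_tool, never from a script. Its argument "increments" is a list of rows, each a list of 7 numbers: the closure in counts, from 0 (fully open) to 255 (shut), then the shift along the tool's x, y, z in cm, then the turn, a rotation vector about the tool's x, y, z in rad. A call has 1 to 20 rows; each row is the pose to reach, as a shift and turn from the pose commanded when the call began, along the tool's axes at that moment; what a row does not reach only later rows make up. A row lasts 1/10 s, in which the tool goes at most 50 mm and 8.59 degrees, less where a joint would pass 70% of its speed; a pose out of reach is approached as far as the arm can. A call with a gripper value outside its range is refused whole. The fingers move at their own pace and stop on an object; "force" is the grip in N (left out, the last holds). Time passes only in rows, so rows that repeat a pose let the fingers close. It gives the time, the measured TCP pose, the force and the opening at its end, in the units of the state.
- manip.sense(): the state, without advancing time (a new reading comes with each control period).
- manip.snapshot(name): name is "side" or "top"; returns the picture (384x512x3 uint8, red, green, blue); there is no depth.
- manip.camera_model(name): a dict with "mtx" (3x3 intrinsics, pixels), "k1" (the pictures are not rectified: a ray, as slopes to the right and down, at radius r is drawn at 1 + k1 r^2 times it, then the intrinsics apply), "cam_to_world" (4x4, takes a point from camera to world coordinates). Camera axes: x right, y down, z forward; pixel columns grow to the right and rows downward; lengths in m; the calibration is good to about 2 mm. A picture is of the moment at which its call begins. camera_model takes no time and is no camera call.
- manip.sign_off(): hands the job in, once; it reports no verdict.
The state is a dict: "t": time; "q": joint angles; "qd": joint speeds; "tau": joint torques, N m; "tcp_pos": TCP position; "tool_rot": TCP orientation; "force": force on the tool from outside, world axes, zero at the start; "ft_torque": the same for the moment, N m; "finger_gap": opening from 0.0 (shut) to 1.0 (fully open).
Only numpy, scipy, OpenCV 4.12 (cv2) and the standard library are available. Lean on these libraries where they do the work, as an engineer would, in place of code of your own. Each camera call takes 0.05 s, during which the arm holds its last target. There are 200 camera calls.

## Working session

There is one attempt and no reset: what is moved stays moved. The work goes in short steps, Python scripts to look and compute and a tool call to move; the robot and the scene stay as the last step left them, time stands still between calls to the robot, and variables do not carry over. Pictures are saved under pics/ and viewed, about 8 in all and at most 12, crops included, and the job is handed in when it is done.

Besides the shell and the picture viewer there is one more tool, called after ">>>" as name([rows], argument=value, ...), one row to a line, values as JSON. drive_tool: Moves the arm, as the interface text tells. Its arguments: {"type":"object","properties":{"increments":{"type":"array","items":{"type":"array","items":{"type":"number"}}},"force":{"type":"number"}},"required":["increments"]}

```bash
mkdir -p pics; ls
python3 - <<'E'
from station import manip
import cv2,numpy as np
for n in("side","top"):
    im=manip.snapshot(n); cv2.imwrite(f"pics/{n}0.png",im[:,:,::-1]); 
    c=manip.camera_model(n); print(n,np.round(c["mtx"],1).tolist(),c["k1"],np.round(c["cam_to_world"],3).tolist())
s=manip.sense();print({k:np.round(v,3).tolist() for k,v in s.items()},manip.pinch_z)
E
```

```text
pics
side [[396.3, 0.0, 253.3], [0.0, 396.3, 189.0], [0.0, 0.0, 1.0]] -0.0865428111140685 [[0.773, -0.421, 0.474, 0.088], [-0.634, -0.51, 0.581, -0.614], [-0.003, -0.75, -0.662, 0.774], [0.0, 0.0, 0.0, 1.0]]
top [[354.0, 0.0, 260.4], [0.0, 354.0, 190.5], [0.0, 0.0, 1.0]] 0.000179768350106344 [[0.008, -0.987, 0.162, 0.421], [-1.0, -0.005, 0.018, -0.003], [-0.017, -0.162, -0.987, 0.985], [0.0, 0.0, 0.0, 1.0]]
{'t': 0.1, 'q': [1.034, 0.528, 1.434, 0.0, 1.181, -0.179], 'qd': [-0.0, -0.001, -0.003, 0.001, -0.002, 0.0], 'tau': [-0.001, -44.331, -17.859, -0.0, 0.004, -0.0], 'tcp_pos': [0.219, 0.585, 0.23], 'tool_rot': [0.178, 0.984, -0.001, -0.0], 'force': [0.693, 0.757, 0.347], 'ft_torque': [-0.052, 0.039, 0.014], 'finger_gap': 1.003} 0.0187
```

View pics/top0.png

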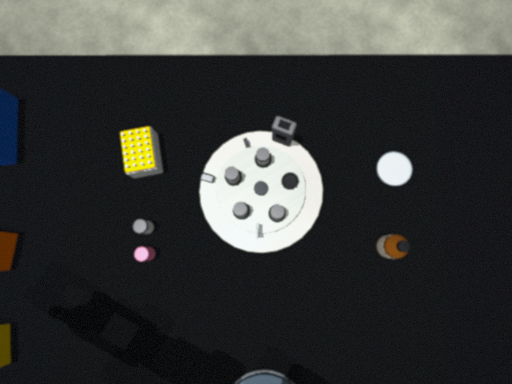

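View pics/side0.png

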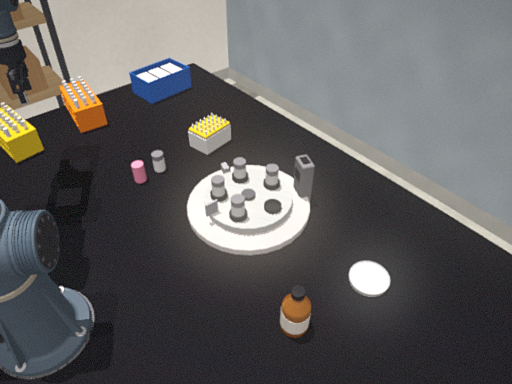

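The jar candidates are the white body with grey cap at top (143,227) / side (158,161), the pink one at top (145,254) / side (139,172), and the four fixed jars on the deck. I choose the white one. The empty cup is at top (290,181), the vane at (260,231), the lug at (247,143), the stop at (207,178) and the reader at (284,127).

```bash
cat > h.py <<'E'
from station import manip
import cv2,numpy as np
def ray(n,uv):
    c=manip.camera_model(n);M=np.array(c["mtx"]);T=np.array(c["cam_to_world"])
    d=np.array([(uv[0]-M[0,2])/M[0,0],(uv[1]-M[1,2])/M[1,1]]);s=d.copy()
    for _ in range(20): s=d/(1+c["k1"]*(s@s))
    return T[:3,3],T[:3,:3]@np.array([*s,1])
def plane(n,uv,z):
    o,d=ray(n,uv);return o+d*(z-o[2])/d[2]
def proj(n,p):
    c=manip.camera_model(n);M=np.array(c["mtx"]);T=np.array(c["cam_to_world"])
    q=T[:3,:3].T@(np.array(p)-T[:3,3]);s=q[:2]/q[2];s=s*(1+c["k1"]*(s@s));return M[:2,:2]@s+M[:2,2]
def cross(u,v):
    a,d=ray("top",u);b,e=ray("side",v);t=np.linalg.lstsq(np.c_[d,-e],b-a,rcond=None)[0]
    return (a+d*t[0]+b+e*t[1])/2,np.linalg.norm(a+d*t[0]-b-e*t[1])
E
python3 - <<'E'
from h import *
t=cv2.imread("pics/top0.png");s=cv2.imread("pics/side0.png")
a=cv2.resize(t[115:255,195:330],None,fx=4,fy=4,interpolation=cv2.INTER_CUBIC)
b=cv2.resize(t[210:270,120:165],None,fx=5,fy=5,interpolation=cv2.INTER_CUBIC)
c=cv2.resize(s[145:190,125:175],None,fx=4.5,fy=4.5,interpolation=cv2.INTER_CUBIC)
o=np.zeros((560,540+230,3),np.uint8);o[:,:540]=a;o[:300,545:545+225]=b;o[310:310+c.shape[0],545:545+c.shape[1]]=c
cv2.imwrite("pics/crop1.png",o)
# station: white blob ellipse at z=.022
g=cv2.cvtColor(t,cv2.COLOR_BGR2GRAY);m=(g>150).astype(np.uint8)
m[:115]=0;m[260:]=0;m[:,:190]=0;m[:,340:]=0
k,_=cv2.findContours(m,0,1);k=max(k,key=cv2.contourArea);h=cv2.convexHull(k)
P=np.array([plane("top",p[0],.022)[:2] for p in h])
A=np.c_[2*P,np.ones(len(P))];x=np.linalg.lstsq(A,(P**2).sum(1),rcond=None)[0];print("station",x[:2],np.sqrt(x[2]+x[:2]@x[:2]),len(P))
print(np.round(np.linalg.norm(P-x[:2],axis=1),3))
for nm,uv,z in[("cup",(290,181),.06),("vane",(260,231),.086),("lug",(247,143),.04),("stop",(207,178),.05),("reader",(285,125),.13),("jarcap",(142,226),.06),("pink",(144,254),.06)]:
    p=plane("top",uv,z);d=p[:2]-x[:2];print(nm,p.round(4),np.hypot(*d).round(4),np.degrees(np.arctan2(d[1],d[0])).round(1))
E
```

```text
station [0.58130049 0.01404026] 0.16934068891562157 48
[0.169 0.168 0.169 0.17  0.169 0.17  0.169 0.17  0.169 0.169 0.17  0.169
 0.17  0.169 0.169 0.169 0.17  0.169 0.169 0.169 0.169 0.169 0.169 0.169
 0.17  0.169 0.17  0.169 0.169 0.169 0.169 0.169 0.169 0.169 0.17  0.17
 0.17  0.169 0.17  0.169 0.169 0.169 0.169 0.169 0.169 0.169 0.17  0.169]
cup [ 0.5989 -0.0648  0.06  ] 0.0807 -77.4
vane [0.4648 0.0134 0.086 ] 0.1165 -179.7
lug [0.7092 0.0523 0.04  ] 0.1335 16.6
stop [0.6079 0.1584 0.05  ] 0.1468 79.6
reader [ 0.7292 -0.0482  0.13  ] 0.1604 -22.8
jarcap [0.4768 0.3233 0.06  ] 0.3264 108.7
pink [0.4047 0.3136 0.06  ] 0.3477 120.5
```

View pics/crop1.png

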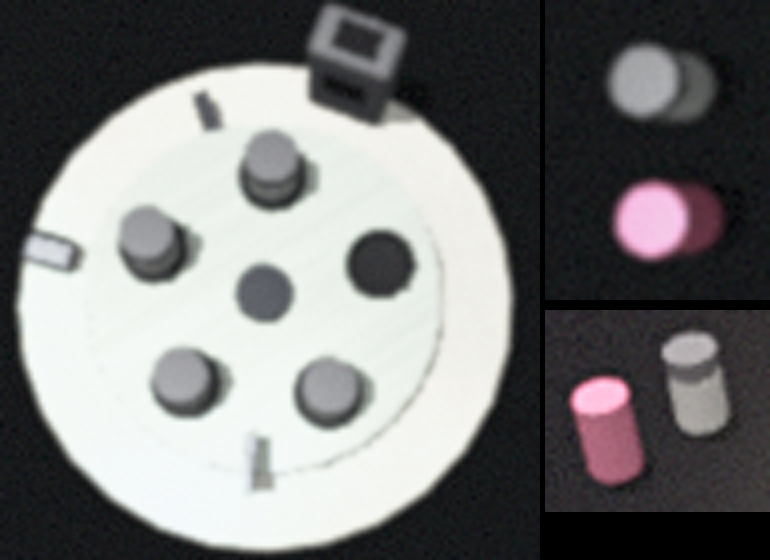

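Crop: the white jar with grey cap is confirmed (the pink one is the decoy), and the empty cup has no jar in it. Next I refine the jar, cup, vane, lug and stop centres.

Run:
```python
from h import *
t=cv2.imread("pics/top0.png");g=cv2.cvtColor(t,cv2.COLOR_BGR2GRAY).astype(float)
F=8
def blob(n,im,x0,y0,x1,y1,f):
    c=cv2.resize(im[y0:y1,x0:x1],None,fx=F,fy=F,interpolation=cv2.INTER_CUBIC)
    m=f(c).astype(np.uint8);k,_=cv2.findContours(m,0,1);k=max(k,key=cv2.contourArea)
    M=cv2.moments(k);cx=np.array([M["m10"],M["m01"]])/M["m00"];r=cv2.minAreaRect(k)
    cv=lambda q:(np.array(q)+.5)/F-.5+np.array([x0,y0])
    return cv(cx),np.sqrt(cv2.contourArea(k)/np.pi)/F,[cv(p).round(1).tolist() for p in cv2.boxPoints(r)]
C=np.array([.5813,.0140])
def pol(p): d=p[:2]-C;return np.hypot(*d).round(4),np.degrees(np.arctan2(d[1],d[0])).round(1)
G=lambda c:cv2.cvtColor(c,cv2.COLOR_BGR2GRAY)
for nm,b,f,z in[("cap",(130,214,158,240),lambda c:G(c)>115,.06),("cup",(277,168,304,194),lambda c:G(c)<130,.06),("hub",(250,178,272,198),lambda c:G(c)<160,.05),
  ("lug",(240,134,254,151),lambda c:G(c)<150,.045),("vane",(252,221,268,240),lambda c:G(c)<195,.07),
  ("j1",(254,145,272,160),lambda c:abs(G(c).astype(int)-140)<40,.108)]:
    try:
        u,r,bx=blob("top",t,*b,f);p=plane("top",u,z);print(nm,u.round(2),"r_px",r.round(2),p.round(4),pol(p),bx if nm in("lug","vane") else "")
        if nm in("lug",): print([pol(plane("top",q,z)) for q in bx])
    except Exception as e: print(nm,e)
# cap bright level profile
print(G(t)[226,130:158],G(t)[214:240,139])
s=cv2.imread("pics/side0.png");u,r,bx=blob("side",s,148,148,170,162,lambda c:G(c)>125);print("side cap",u,plane("side",u,.06).round(4))
u,r,bx=blob("side",s,262,198,284,216,lambda c:G(c)<110);p=plane("side",u,.058);print("side cup",u,p.round(4),pol(p))
```

```text
cap [139.45 225.74] r_px 6.55 [0.4775 0.3301 0.06  ] (np.float64(0.3327), np.float64(108.2)) 
cup [289.67 180.58] r_px 8.33 [ 0.6    -0.0639  0.06  ] (np.float64(0.0801), np.float64(-76.5)) 
hub [260.71 187.92] r_px 7.05 [0.5815 0.0131 0.05  ] (np.float64(0.0009), np.float64(-77.1)) 
lug [246.45 142.57] r_px 3.33 [0.7089 0.0535 0.045 ] (np.float64(0.1336), np.float64(17.2)) [[242.8, 138.6], [247.1, 137.1], [250.2, 146.1], [245.9, 147.6]]
[(np.float64(0.1476), np.float64(19.7)), (np.float64(0.1482), np.float64(14.8)), (np.float64(0.1211), np.float64(13.9)), (np.float64(0.1204), np.float64(19.8))]
vane [259.85 231.06] r_px 4.27 [0.4655 0.0141 0.07  ] (np.float64(0.1158), np.float64(180.0)) [[256.7, 224.0], [262.4, 223.8], [263.0, 236.9], [257.4, 237.1]]
j1 [262.22 153.87] r_px 6.75 [0.6598 0.009  0.108 ] (np.float64(0.0787), np.float64(-3.7)) 
[ 23  35  70 117 151 166 164 164 168 167 170 168 171 173 172 156 109  71
  72  86  88  88  84  62  39  17  10  14] [ 26  23  28  24  58 107 150 163 167 166 167 169 167 166 166 170 167 166
 139  87  40  28  22  24  23  22]
side cap [156.60620752 153.36726133] [0.4768 0.3285 0.06  ]
side cup [272.2713604  206.11659698] [ 0.597  -0.0688  0.058 ] (np.float64(0.0843), np.float64(-79.2))
```

Run:
```python
from h import *
P=[]
for c in [(271,155),(148,231),(183,376),(330,381)]:
    p=plane("top",(195+(c[0]+.5)/4-.5,115+(c[1]+.5)/4-.5),.108);P.append(p[:2])
P=np.array(P);A=np.c_[2*P,np.ones(4)];x=np.linalg.lstsq(A,(P**2).sum(1),rcond=None)[0];print("centre",x[:2],np.sqrt(x[2]+x[:2]@x[:2]))
d=P-[.5813,.0137];a=np.degrees(np.arctan2(d[:,1],d[:,0]));print(a,np.linalg.norm(d,axis=1),(a-a[0])%360)
for z in(.046,.066,.086):
  for c in[(248,440),(270,440),(249,490),(271,490),(260,465)]:
    p=plane("top",(195+(c[0]+.5)/4-.5,115+(c[1]+.5)/4-.5),z);d=p[:2]-[.5813,.0137];print(z,c,np.hypot(*d).round(4),np.degrees(np.arctan2(d[1],d[0])).round(1))
```

```text
centre [0.58195531 0.01376663] 0.0788883170314002
[  -3.66517717   67.62330579  142.03334572 -146.56495421] [0.08001636 0.07844061 0.07915893 0.07782474] [  0.          71.28848295 145.69852289 217.10022295]
0.046 (248, 440) 0.0983 174.5
0.046 (270, 440) 0.0978 -177.0
0.046 (249, 490) 0.1309 176.3
0.046 (271, 490) 0.1306 -177.4
0.046 (260, 465) 0.1142 179.3
0.066 (248, 440) 0.0995 174.8
0.066 (270, 440) 0.0992 -176.9
0.066 (249, 490) 0.1315 176.5
0.066 (271, 490) 0.1313 -177.3
0.066 (260, 465) 0.1152 179.5
0.086 (248, 440) 0.1008 175.2
0.086 (270, 440) 0.1005 -176.8
0.086 (249, 490) 0.1321 176.8
0.086 (271, 490) 0.1319 -177.2
0.086 (260, 465) 0.1162 179.7
```

>>> drive_tool([
  [0, -4, -1.8, 1, 0, 0, -0.06],
  [0, -8, -3.6, 2, 0, 0, -0.12],
  [0, -12, -5.4, 3, 0, 0, -0.18],
  [0, -16, -7.2, 4, 0, 0, -0.24],
  [0, -20, -9, 5, 0, 0, -0.3],
  [0, -24, -10.8, 6, 0, 0, -0.36],
  [0, -28, -12.6, 7, 0, 0, -0.36],
  [0, -33.1, -15, 8, 0, 0, -0.358],
  [0, -33.1, -15, 8, 0, 0, -0.358],
  [0, -33.1, -15, 8, 0, 0, -0.358],
  [0, -33.1, -15, 8, 0, 0, -0.358],
])

```text
t: 1.2
tcp_pos: [0.4754, 0.3294, 0.1511]
tool_rot: [-0.0, 1.0, 0.0, -0.001]
force: [-0.7, -0.8, 1.1]
finger_gap: 0.999
```

```bash
cat >> h.py <<'E'
from scipy.spatial.transform import Rotation as Ro
def inc(p):  # tool-frame shift (cm) to world p
    s=manip.sense();R=Ro.from_quat(s["tool_rot"]);return (R.inv().apply(np.array(p)-s["tcp_pos"])*100).round(2)
def st():
    s=manip.sense();print("t",round(s["t"],2),"tcp",np.round(s["tcp_pos"],4),"axes",Ro.from_quat(s["tool_rot"]).as_matrix().round(3).tolist(),"F",np.round(s["force"],1),"gap",round(s["finger_gap"],3))
E
python3 - <<'E'
from h import *
st();print(inc((.477,.3293,.019)))
im=manip.snapshot("top")[:,:,::-1];im2=manip.snapshot("side")[:,:,::-1]
a=cv2.resize(im[190:290,90:210],None,fx=3.3,fy=3.3);b=cv2.resize(im2[80:210,90:220],None,fx=3,fy=3)
o=np.zeros((400,800,3),np.uint8);o[:a.shape[0],:a.shape[1]]=a;o[:b.shape[0],400:400+b.shape[1]]=b;cv2.imwrite("pics/p4.png",o)
E
```

```text
t 1.2 tcp [0.4754 0.3294 0.1511] axes [[-1.0, -0.0, -0.001], [-0.0, 1.0, 0.0], [0.001, 0.0, -1.0]] F [-0.7 -0.8  1.1] gap 0.999
[-1.800e-01 -1.000e-02  1.321e+01]
```

View pics/p4.png

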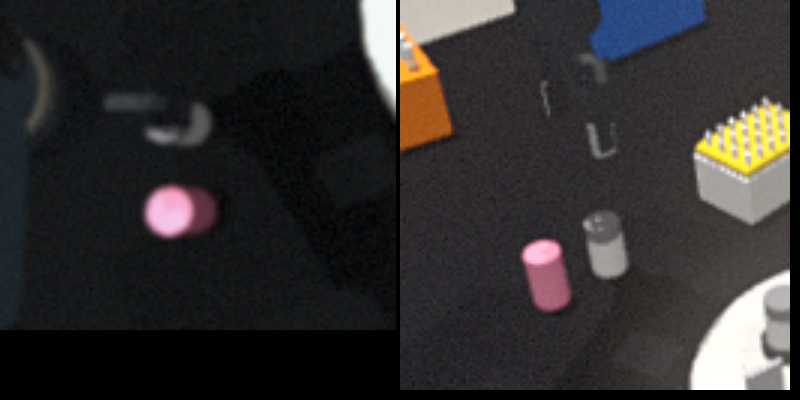

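The gripper straddles the jar, which is clear of the pink one. I descend and grip.

>>> drive_tool([
  [0, -0.15, 0, 4, 0, 0, 0],
  [0, -0.15, 0, 8, 0, 0, 0],
  [0, -0.15, 0, 11, 0, 0, 0],
  [0, -0.15, 0, 13, 0, 0, 0],
  [0, -0.15, 0, 13, 0, 0, 0],
  [200, -0.15, 0, 13, 0, 0, 0],
  [200, -0.15, 0, 13, 0, 0, 0],
  [200, -0.15, 0, 13, 0, 0, 0],
  [200, -0.15, 0, 13, 0, 0, 0],
  [200, -0.15, 0, 13, 0, 0, 0],
  [200, -0.15, 0, 13, 0, 0, 0],
  [200, -0.15, 0, 13, 0, 0, 0],
  [200, -0.15, 0, 13, 0, 0, 0],
], force=30)

```text
t: 2.6
tcp_pos: [0.4787, 0.3296, 0.0229]
tool_rot: [0.0, 1.0, 0.001, 0.001]
force: [-1.3, 0.7, 7.1]
finger_gap: 0.415
```

>>> drive_tool([
  [200, 0, 0, -1, 0, 0, 0],
  [200, 0, 0, -4, 0, 0, 0],
  [200, 0, 0, -8, 0, 0, 0],
  [200, 0, 0, -12, 0, 0, 0],
  [200, 0, 0, -15, 0, 0, 0],
  [200, 0, 0, -16.5, 0, 0, 0],
  [200, 0, 0, -16.5, 0, 0, 0],
  [200, 0, 0, -16.5, 0, 0, 0],
])

```text
t: 3.4
tcp_pos: [0.4773, 0.3286, 0.1863]
tool_rot: [-0.0, 1.0, -0.0, -0.0]
force: [-0.1, -0.4, -1.3]
finger_gap: 0.412
```

Run:
```python
from h import *
st();print(inc((.601,-.064,.187)))
```

```text
t 3.4 tcp [0.4773 0.3286 0.1863] axes [[-1.0, -0.0, -0.0], [-0.0, 1.0, -0.0], [0.0, -0.0, -1.0]] F [-0.1 -0.4 -1.3] gap 0.412
[-12.36 -39.27  -0.07]
```

>>> drive_tool([
  [200, -1, -3, 0, 0, 0, 0],
  [200, -2.5, -7.5, 0, 0, 0, 0],
  [200, -4, -12, 0, 0, 0, 0],
  [200, -5.3, -16.5, 0, 0, 0, 0],
  [200, -6.8, -21, 0, 0, 0, 0],
  [200, -8, -25.5, 0, 0, 0, 0],
  [200, -9.5, -30, 0, 0, 0, 0],
  [200, -11, -34.5, 0, 0, 0, 0],
  [200, -12, -38, 0, 0, 0, 0],
  [200, -12.36, -39.27, 0, 0, 0, 0],
  [200, -12.36, -39.27, 3, 0, 0, 0],
  [200, -12.36, -39.27, 6, 0, 0, 0],
  [200, -12.36, -39.27, 8.3, 0, 0, 0],
  [200, -12.36, -39.27, 8.3, 0, 0, 0],
  [200, -12.36, -39.27, 8.3, 0, 0, 0],
  [200, -12.36, -39.27, 8.3, 0, 0, 0],
])

```text
t: 5.0
tcp_pos: [0.6022, -0.0634, 0.1042]
tool_rot: [-0.0, 1.0, -0.0, 0.001]
force: [-0.7, 1.1, -1.1]
finger_gap: 0.412
```

Run:
```python
from h import *
st();im=manip.snapshot("top")[:,:,::-1];im2=manip.snapshot("side")[:,:,::-1]
cv2.imwrite("pics/raw5t.png",im);cv2.imwrite("pics/raw5s.png",im2)
a=cv2.resize(im[120:260,195:330],None,fx=3,fy=3,interpolation=2);b=cv2.resize(im2[150:240,225:325],None,fx=4,fy=4,interpolation=2)
o=np.zeros((430,810,3),np.uint8)[:,:800];o[:a.shape[0],:400]=a[:,:400];o[:b.shape[0],400:800]=b;cv2.imwrite("pics/p5.png",o)
```

```text
t 5.0 tcp [ 0.6022 -0.0634  0.1042] axes [[-1.0, -0.001, 0.002], [-0.001, 1.0, -0.0], [-0.002, -0.0, -1.0]] F [-0.7  1.1 -1.1] gap 0.412
```

View pics/p5.png

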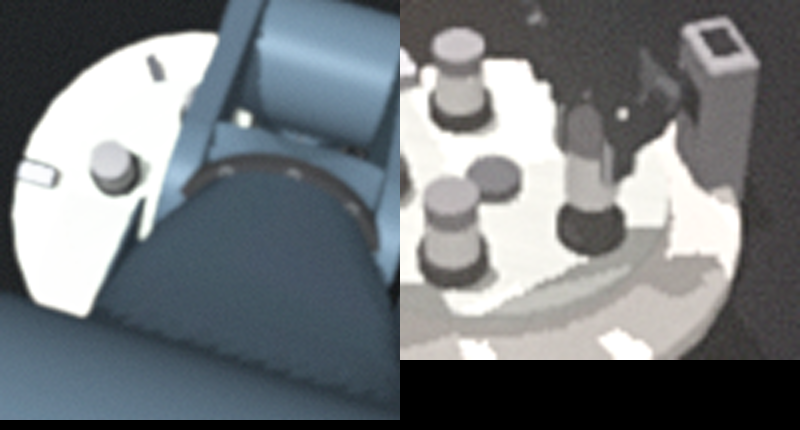

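Run:
```python
from h import *
s0=cv2.cvtColor(cv2.imread("pics/side0.png"),cv2.COLOR_BGR2GRAY);s1=cv2.cvtColor(cv2.imread("pics/raw5s.png"),cv2.COLOR_BGR2GRAY)
th=np.linspace(0,2*np.pi,361)
def ext(c,z,r,k=1):
    return np.array([proj("side",(c[0]+r*np.cos(a),c[1]+r*np.sin(a),z)) for a in th])
P=(.601,-.064);a=ext(P,.060,.0235);b=ext(P,.046,.0235)
print("cup model: left %.2f right %.2f far row %.2f near-base row %.2f"%(a[:,0].min(),a[:,0].max(),a[:,1].min(),b[:,1].max()), "cent",proj("side",(*P,.053)))
m=(s0[190:225,255:290]<115).astype(np.uint8)
print("col272",s0[190:225,272]);print("col271",s0[190:225,271]);
for r in(203,205,207): print(r,s0[r,258:288])
J=(.6022,-.0634);f=ext(J,.0813,.018);print("jar model foot: left %.2f right %.2f near row %.2f"%(f[:,0].min(),f[:,0].max(),f[:,1].max()))
for r in(193,196,199): print(r,s1[r,260:285])
print("s1 cols 271-273",s1[190:215,271],s1[190:215,272],s1[190:215,273],s1[190:215,274])
e=1e-3
print("d/dx,dy,dz",(proj("side",(J[0]+e,J[1],.08))-proj("side",(*J,.08))).round(2),(proj("side",(J[0],J[1]+e,.08))-proj("side",(*J,.08))).round(2),(proj("side",(*J,.081))-proj("side",(*J,.08))).round(2))
```

```text
cup model: left 263.22 right 281.22 far row 197.81 near-base row 214.08 cent [272.13847192 205.84463761]
col272 [163 232 253 250 249 248 249 254 221 109  83  89  91  96  99  98 102  98
 102 100  97  93  88  91 167 231 249 247 246 246 245 246 247 215 158]
col271 [160 233 253 250 248 247 250 254 221 113  84  89  88  97 101  96 105 101
 101 103  98  93  83 111 213 249 248 247 247 246 246 246 251 231 177]
203 [246 246 246 248 250 243 164  90  81  95  96  96  93  97  96 100  96  94
  92  85  87  81 119 205 254 252 250 251 251 250]
205 [247 248 248 247 251 240 123  84  95  99  97 102  98  96  98 102  95  98
  96 103  97  92 106 197 254 251 248 248 248 248]
207 [247 248 248 250 253 241 119  90 102 108 100 102 101 101  98 102 102  97
 100 102 102  99  99 166 232 250 247 247 247 249]
jar model foot: left 265.67 right 279.63 near row 202.39
193 [245 243 244 245 248 241 194 176 176 177 179 181 181 185 172 132 151 142
  93  76  74  87 127 194 243]
196 [248 248 247 250 250 243 198 176 176 178 182 183 184 186 182 169 158 154
 146 172 227 252 249 248 247]
199 [246 245 246 247 247 246 212 182 178 181 186 182 184 182 181 182 181 176
 190 229 252 249 248 246 245]
s1 cols 271-273 [171 182 184 181 183 184 183 181 183 182 186 189 159  90  78  81  78  82
  85  79  79  78  73 102 212] [165 186 184 181 183 183 184 184 182 184 186 184 158  90  74  81  86  81
  83  78  76  81  75  85 148] [165 185 187 185 187 184 186 183 185 182 184 186 157  94  76  78  80  80
  79  79  85  80  81  80 136] [156 175 172 172 173 176 182 184 182 181 185 188 159  86  75  82  81  78
  76  81  81  80  81  87 139]
d/dx,dy,dz [ 0.29 -0.17] [-0.26 -0.2 ] [ 0.01 -0.28]
```

Side picture: the jar foot (col 272.3, near row 202.4) hangs over the cup, and its lateral offset from the cup is under 2 mm. I correct it by about (-1.0, -1.4) mm and lower slowly.

>>> drive_tool([
  [200, 0.1, -0.14, 0, 0, 0, 0],
  [200, 0.1, -0.14, 0.8, 0, 0, 0],
  [200, 0.1, -0.14, 1.5, 0, 0, 0],
  [200, 0.1, -0.14, 2.0, 0, 0, 0],
  [200, 0.1, -0.14, 2.3, 0, 0, 0],
  [200, 0.1, -0.14, 2.5, 0, 0, 0],
  [200, 0.1, -0.14, 2.5, 0, 0, 0],
  [200, 0.1, -0.14, 2.5, 0, 0, 0],
])

```text
t: 5.9
tcp_pos: [0.6005, -0.0651, 0.0782]
tool_rot: [-0.0, 1.0, 0.0, -0.0]
force: [-0.3, -0.5, -1.5]
finger_gap: 0.412
```

```bash
python3 -c "
from h import *
st()"
```

```text
t 5.9 tcp [ 0.6005 -0.0651  0.0782] axes [[-1.0, -0.0, -0.0], [-0.0, 1.0, 0.0], [0.0, 0.0, -1.0]] F [-0.3 -0.5 -1.5] gap 0.412
```

>>> drive_tool([
  [200, 0, 0, 0.2, 0, 0, 0],
  [200, 0, 0, 0.4, 0, 0, 0],
  [200, 0, 0, 0.5, 0, 0, 0],
  [200, 0, 0, 0.6, 0, 0, 0],
  [200, 0, 0, 0.65, 0, 0, 0],
  [200, 0, 0, 0.65, 0, 0, 0],
])

```text
t: 6.5
tcp_pos: [0.6005, -0.0651, 0.0717]
tool_rot: [-0.0, 1.0, 0.0, -0.0]
force: [0.2, -0.5, -1.8]
finger_gap: 0.416
```

>>> drive_tool([
  [200, 0, 0, 0.05, 0, 0, 0],
  [200, 0, 0, 0.1, 0, 0, 0],
  [200, 0, 0, 0.1, 0, 0, 0],
])

```text
t: 6.8
tcp_pos: [0.6006, -0.0651, 0.0709]
tool_rot: [-0.0, 1.0, -0.0, 0.0]
force: [-0.7, -0.5, -0.5]
finger_gap: 0.41
```

>>> drive_tool([
  [200, 0, 0, 0.05, 0, 0, 0],
  [200, 0, 0, 0.1, 0, 0, 0],
  [200, 0, 0, 0.1, 0, 0, 0],
])

```text
t: 7.1
tcp_pos: [0.6006, -0.0651, 0.0709]
tool_rot: [-0.0, 1.0, -0.0, 0.0]
force: [-1.8, -0.6, 5.1]
finger_gap: 0.416
```

>>> drive_tool([
  [145, 0, 0, 0.02, 0, 0, 0],
  [138, 0, 0, 0.0, 0, 0, 0],
  [130, 0, 0, 0, 0, 0, 0],
  [120, 0, 0, 0, 0, 0, 0],
  [105, 0, 0, 0, 0, 0, 0],
  [90, 0, 0, 0, 0, 0, 0],
  [90, 0, 0, 0, 0, 0, 0],
  [90, 0, 0, 0, 0, 0, 0],
])

```text
t: 7.9
tcp_pos: [0.6005, -0.0651, 0.0698]
tool_rot: [-0.0, 1.0, 0.0, -0.0]
force: [-0.5, -0.7, -0.8]
finger_gap: 0.647
```

Run:
```python
from h import *
st();im=manip.snapshot("side")[:,:,::-1];cv2.imwrite("pics/p6.png",cv2.resize(im[140:250,180:330],None,fx=4,fy=4,interpolation=2))
```

```text
t 7.9 tcp [ 0.6005 -0.0651  0.0698] axes [[-1.0, -0.0, -0.0], [-0.0, 1.0, 0.0], [0.0, 0.0, -1.0]] F [-0.5 -0.7 -0.8] gap 0.647
```

View pics/p6.png

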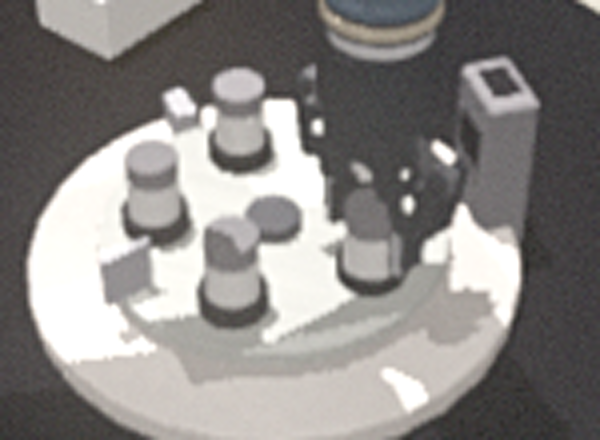

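The jar stands upright in its cup at crop (368,245). I lift off, shut the gripper and turn the jaws radial to the vane.

>>> drive_tool([
  [90, 0, 0, -1, 0, 0, 0],
  [90, 0, 0, -3, 0, 0, 0],
  [90, 0, 0, -6, 0, 0, 0],
  [90, 0, 0, -9, 0, 0, 0],
  [90, 0, 0, -12, 0, 0, 0],
  [255, 1.4, 1.1, -13, 0, 0, 0.14],
  [255, 2.8, 2.2, -13, 0, 0, 0.28],
  [255, 4.2, 3.3, -13, 0, 0, 0.42],
  [255, 5.6, 4.4, -13, 0, 0, 0.56],
  [255, 7, 5.5, -13, 0, 0, 0.7],
  [255, 8.4, 6.6, -13, 0, 0, 0.84],
  [255, 9.8, 7.7, -13, 0, 0, 0.98],
  [255, 11.2, 8.8, -13, 0, 0, 1.12],
  [255, 12.6, 10, -13, 0, 0, 1.26],
  [255, 13.58, 11.49, -13, 0, 0, 1.4],
  [255, 13.58, 11.49, -13, 0, 0, 1.54],
  [255, 13.58, 11.49, -13, 0, 0, 1.606],
  [255, 13.58, 11.49, -13, 0, 0, 1.606],
  [255, 13.58, 11.49, -13, 0, 0, 1.606],
], force=60)

```text
t: 9.85
tcp_pos: [0.4649, 0.0498, 0.2003]
tool_rot: [0.719, 0.695, 0.0, 0.0]
force: [-0.4, -1.1, -0.8]
finger_gap: -0.001
```

Run:
```python
from h import *
st();print(manip.sense()["q"].round(2) if hasattr(manip.sense()["q"],"round") else manip.sense()["q"],inc((.4647,.0498,.058)))
im=manip.snapshot("side")[:,:,::-1];cv2.imwrite("pics/p7.png",cv2.resize(im[100:250,180:330],None,fx=3.5,fy=3.5,interpolation=2))
```

```text
t 9.85 tcp [0.4649 0.0498 0.2003] axes [[0.034, 0.999, 0.001], [0.999, -0.034, -0.0], [-0.0, 0.001, -1.0]] F [-0.4 -1.1 -0.8] gap -0.001
[-0.13  0.36  1.85  0.    0.93 -0.1 ] [ 0.   -0.03 14.23]
```

View pics/p7.png

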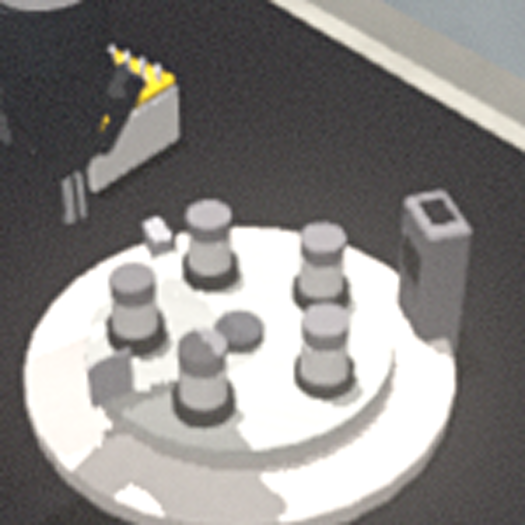

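The loose jar stands upright in its cup at crop (325,350), and the shut fingers are above the vane's clockwise side. I go down.

>>> drive_tool([
  [255, 0, 0, 3, 0, 0, 0],
  [255, 0, 0, 6, 0, 0, 0],
  [255, 0, 0, 9, 0, 0, 0],
  [255, 0, 0, 12, 0, 0, 0],
  [255, 0, 0, 13.5, 0, 0, 0],
  [255, 0, 0, 14.2, 0, 0, 0],
  [255, 0, 0, 14.2, 0, 0, 0],
  [255, -0.5, 0, 14.2, 0, 0, 0],
  [255, -1.0, 0, 14.2, 0, 0, 0],
  [255, -1.2, 0, 14.2, 0, 0, 0],
  [255, -1.3, 0, 14.2, 0, 0, 0],
  [255, -1.4, 0, 14.2, 0, 0, 0],
  [255, -1.4, 0, 14.2, 0, 0, 0],
])

```text
t: 11.2
tcp_pos: [0.4643, 0.0357, 0.058]
tool_rot: [0.719, 0.695, 0.0, 0.0]
force: [-0.0, 0.3, -0.2]
finger_gap: -0.0
```

```bash
cat > arc.py <<'E'
from h import *
import sys
C=np.array([.5815,.0137]);s=manip.sense();R=Ro.from_quat(s["tool_rot"]);p=np.array(s["tcp_pos"]);d=p[:2]-C
print("t",s["t"],"r %.4f ang %.2f F"%(np.hypot(*d),np.degrees(np.arctan2(d[1],d[0]))%360),s["force"].round(1) if hasattr(s["force"],"round") else s["force"])
jaw=R.as_matrix()[:2,1];print("jaw ang",np.degrees(np.arctan2(jaw[1],jaw[0])))
for k in map(float,sys.argv[1:]):
    a=np.radians(k);n=np.array([[np.cos(a),-np.sin(a)],[np.sin(a),np.cos(a)]])@(d*.119/np.hypot(*d))+C
    q=R.inv().apply([*(n-p[:2]),0])*100;print(k,q[:2].round(2),round(-a,3))
E
python3 arc.py 1 2 3 4 5 6 7 8 10 12 14 16 18 20
```

```text
t 11.2 r 0.1192 ang 169.38 F [-0.   0.3 -0.2]
jaw ang -2.0133710398790488
1.0 [-0.21 -0.01] -0.017
2.0 [-0.42 -0.03] -0.035
3.0 [-0.62 -0.05] -0.052
4.0 [-0.83 -0.07] -0.07
5.0 [-1.04 -0.09] -0.087
6.0 [-1.24 -0.1 ] -0.105
7.0 [-1.45 -0.11] -0.122
8.0 [-1.66 -0.11] -0.14
10.0 [-2.07 -0.11] -0.175
12.0 [-2.49 -0.09] -0.209
14.0 [-2.9  -0.06] -0.244
16.0 [-3.32 -0.01] -0.279
18.0 [-3.73  0.05] -0.314
20.0 [-4.14  0.12] -0.349
```

>>> drive_tool([
  [255, -0.1, -0.01, 0, 0, 0, 0],
  [255, -0.2, -0.01, 0, 0, 0, 0],
  [255, -0.3, -0.02, 0, 0, 0, 0],
  [255, -0.4, -0.03, 0, 0, 0, 0],
  [255, -0.5, -0.04, 0, 0, 0, -0.008],
  [255, -0.6, -0.05, 0, 0, 0, -0.016],
  [255, -0.7, -0.06, 0, 0, 0, -0.024],
  [255, -0.8, -0.07, 0, 0, 0, -0.032],
])

```text
t: 12.0
tcp_pos: [0.4633, 0.029, 0.0579]
tool_rot: [0.708, 0.706, 0.001, -0.0]
force: [1.1, 6.8, 0.8]
finger_gap: 0.002
```

In contact at 6.8 N. I continue along the arc.

```bash
python3 arc.py 1 2 4 6 8 10 12 14 16 18 20
```

```text
t 12.0 r 0.1192 ang 172.63 F [1.1 6.8 0.8]
jaw ang -0.20677915216659168
1.0 [-0.21 -0.01] -0.017
2.0 [-0.42 -0.03] -0.035
4.0 [-0.83 -0.06] -0.07
6.0 [-1.24 -0.07] -0.105
8.0 [-1.66 -0.07] -0.14
10.0 [-2.07 -0.06] -0.175
12.0 [-2.49 -0.03] -0.209
14.0 [-2.9   0.01] -0.244
16.0 [-3.31  0.07] -0.279
18.0 [-3.72  0.14] -0.314
20.0 [-4.13  0.22] -0.349
```

>>> drive_tool([
  [255, -0.2, -0.01, 0, 0, 0, -0.017],
  [255, -0.41, -0.03, 0, 0, 0, -0.035],
  [255, -0.62, -0.05, 0, 0, 0, -0.052],
  [255, -0.83, -0.06, 0, 0, 0, -0.07],
  [255, -1.04, -0.07, 0, 0, 0, -0.087],
  [255, -1.24, -0.07, 0, 0, 0, -0.105],
  [255, -1.45, -0.07, 0, 0, 0, -0.122],
  [255, -1.66, -0.07, 0, 0, 0, -0.14],
  [255, -1.87, -0.07, 0, 0, 0, -0.157],
  [255, -2.07, -0.06, 0, 0, 0, -0.175],
])

```text
t: 13.0
tcp_pos: [0.4623, 0.0081, 0.0579]
tool_rot: [0.644, 0.765, 0.0, -0.001]
force: [1.0, 4.9, 1.7]
finger_gap: -0.004
```

```bash
python3 arc.py 2 10 14 16 18 20;python3 - <<'E'
from h import *
im=manip.snapshot("side")[:,:,::-1];cv2.imwrite("pics/p8.png",cv2.resize(im[120:250,180:330],None,fx=3.5,fy=3.5,interpolation=2))
E
```

```text
t 13.0 r 0.1193 ang 182.68 F [1.  4.9 1.7]
jaw ang 9.865862629672185
2.0 [-0.42 -0.01] -0.035
10.0 [-2.08 -0.05] -0.175
14.0 [-2.9   0.02] -0.244
16.0 [-3.32  0.08] -0.279
18.0 [-3.73  0.15] -0.314
20.0 [-4.13  0.23] -0.349
```

View pics/p8.png

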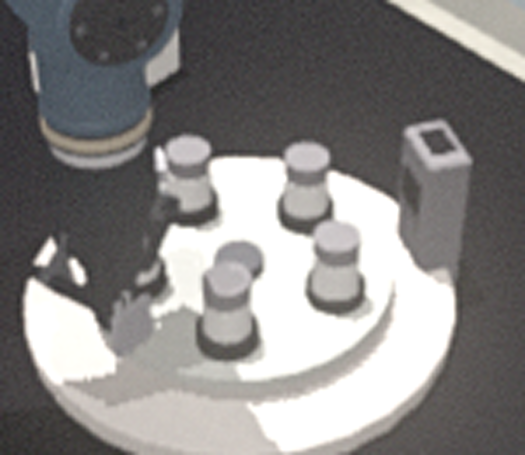

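The carousel is turning, with the loose jar upright at crop (337,265). I continue 20°.

>>> drive_tool([
  [255, -0.21, -0.01, 0, 0, 0, -0.017],
  [255, -0.42, -0.02, 0, 0, 0, -0.035],
  [255, -0.62, -0.03, 0, 0, 0, -0.052],
  [255, -0.83, -0.04, 0, 0, 0, -0.07],
  [255, -1.04, -0.05, 0, 0, 0, -0.087],
  [255, -1.25, -0.06, 0, 0, 0, -0.105],
  [255, -1.46, -0.06, 0, 0, 0, -0.122],
  [255, -1.66, -0.06, 0, 0, 0, -0.14],
  [255, -1.87, -0.06, 0, 0, 0, -0.157],
  [255, -2.08, -0.05, 0, 0, 0, -0.175],
  [255, -2.28, -0.04, 0, 0, 0, -0.192],
  [255, -2.49, -0.03, 0, 0, 0, -0.209],
  [255, -2.7, -0.01, 0, 0, 0, -0.227],
  [255, -2.9, 0.02, 0, 0, 0, -0.244],
  [255, -3.11, 0.05, 0, 0, 0, -0.262],
  [255, -3.32, 0.08, 0, 0, 0, -0.279],
  [255, -3.52, 0.11, 0, 0, 0, -0.297],
  [255, -3.73, 0.15, 0, 0, 0, -0.314],
  [255, -3.93, 0.19, 0, 0, 0, -0.332],
  [255, -4.13, 0.23, 0, 0, 0, -0.349],
])

```text
t: 15.05
tcp_pos: [0.4723, -0.0334, 0.0578]
tool_rot: [0.501, 0.866, 0.0, 0.0]
force: [-0.4, -0.0, -0.1]
finger_gap: -0.004
```

```bash
python3 arc.py 10 20
```

```text
t 15.05 r 0.1190 ang 203.35 F [-0.4 -0.  -0.1]
jaw ang 29.93075826110257
10.0 [-2.07 -0.06] -0.175
20.0 [-4.13  0.24] -0.349
```

Past the click (force about 0). I continue 14°, slower at the end.

>>> drive_tool([
  [255, -0.21, -0.01, 0, 0, 0, -0.017],
  [255, -0.42, -0.02, 0, 0, 0, -0.035],
  [255, -0.62, -0.03, 0, 0, 0, -0.052],
  [255, -0.83, -0.04, 0, 0, 0, -0.07],
  [255, -1.04, -0.05, 0, 0, 0, -0.087],
  [255, -1.25, -0.06, 0, 0, 0, -0.105],
  [255, -1.46, -0.06, 0, 0, 0, -0.122],
  [255, -1.66, -0.06, 0, 0, 0, -0.14],
  [255, -1.87, -0.06, 0, 0, 0, -0.157],
  [255, -2.08, -0.05, 0, 0, 0, -0.175],
  [255, -2.28, -0.04, 0, 0, 0, -0.192],
  [255, -2.49, -0.03, 0, 0, 0, -0.209],
  [255, -2.7, -0.01, 0, 0, 0, -0.227],
  [255, -2.9, 0.02, 0, 0, 0, -0.244],
])

```text
t: 16.45
tcp_pos: [0.4866, -0.0582, 0.0578]
tool_rot: [0.391, 0.92, 0.0, -0.0]
force: [-0.8, 3.8, 0.6]
finger_gap: 0.001
```

```bash
python3 arc.py 5 10
python3 - <<'E'
from h import *
im=manip.snapshot("top")[:,:,::-1];cv2.imwrite("pics/p9.png",cv2.resize(im[110:255,190:335],None,fx=4,fy=4,interpolation=2))
E
```

```text
t 16.45 r 0.1191 ang 217.15 F [-0.8  3.8  0.6]
jaw ang 43.91061913503431
5.0 [-1.04 -0.07] -0.087
10.0 [-2.07 -0.06] -0.175
```

View pics/p9.png

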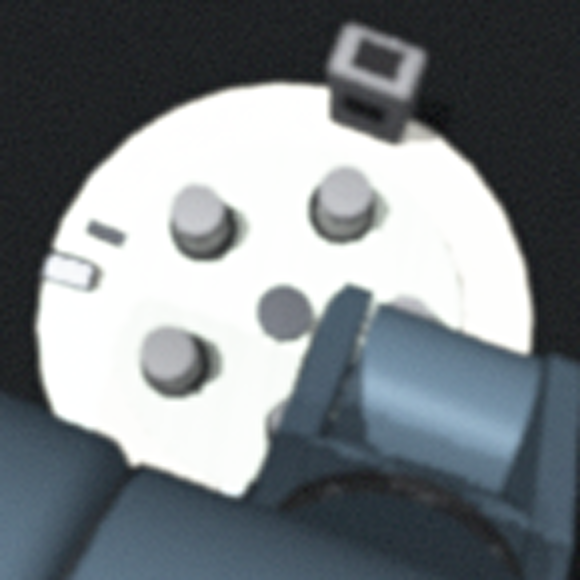

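Lug at crop (106,233) is short of the stop at (70,270) by roughly 7°. I creep on.

>>> drive_tool([
  [255, -0.1, -0.01, 0, 0, 0, -0.008],
  [255, -0.21, -0.02, 0, 0, 0, -0.017],
  [255, -0.31, -0.02, 0, 0, 0, -0.026],
  [255, -0.42, -0.03, 0, 0, 0, -0.035],
  [255, -0.52, -0.04, 0, 0, 0, -0.044],
  [255, -0.62, -0.04, 0, 0, 0, -0.052],
  [255, -0.73, -0.05, 0, 0, 0, -0.061],
  [255, -0.83, -0.06, 0, 0, 0, -0.07],
])

```text
t: 17.3
tcp_pos: [0.4916, -0.0646, 0.0578]
tool_rot: [0.359, 0.933, -0.0, -0.0]
force: [-2.2, 2.4, 1.3]
finger_gap: -0.003
```

```bash
python3 arc.py 1 2 3 4
```

```text
t 17.3 r 0.1192 ang 221.06 F [-2.2  2.4  1.3]
jaw ang 47.88486030275958
1.0 [-0.21 -0.  ] -0.017
2.0 [-0.42 -0.02] -0.035
3.0 [-0.62 -0.04] -0.052
4.0 [-0.83 -0.05] -0.07
```

>>> drive_tool([
  [255, -0.05, 0, 0, 0, 0, -0.004],
  [255, -0.1, 0, 0, 0, 0, -0.008],
  [255, -0.15, 0, 0, 0, 0, -0.012],
  [255, -0.2, 0, 0, 0, 0, -0.016],
  [255, -0.25, -0.01, 0, 0, 0, -0.02],
])

```text
t: 17.8
tcp_pos: [0.4933, -0.0664, 0.0578]
tool_rot: [0.35, 0.937, -0.0, -0.0]
force: [-3.9, 1.3, 1.8]
finger_gap: -0.001
```

>>> drive_tool([
  [255, -0.05, 0, 0, 0, 0, -0.004],
  [255, -0.1, 0, 0, 0, 0, -0.008],
  [255, -0.15, 0, 0, 0, 0, -0.012],
])

```text
t: 18.1
tcp_pos: [0.4944, -0.0674, 0.0577]
tool_rot: [0.344, 0.939, -0.0, -0.0]
force: [-4.1, 0.4, 2.6]
finger_gap: 0.002
```

>>> drive_tool([
  [255, -0.05, 0, 0, 0, 0, -0.004],
  [255, -0.1, 0, 0, 0, 0, -0.008],
])

```text
t: 18.3
tcp_pos: [0.4951, -0.068, 0.0577]
tool_rot: [0.341, 0.94, -0.0, -0.0]
force: [-4.7, 0.3, 1.4]
finger_gap: -0.003
```

>>> drive_tool([
  [255, -0.05, 0, 0, 0, 0, -0.004],
  [255, -0.1, 0, 0, 0, 0, -0.008],
  [255, -0.15, 0, 0, 0, 0, -0.012],
])

```text
t: 18.6
tcp_pos: [0.4956, -0.0684, 0.0576]
tool_rot: [0.335, 0.942, 0.0, -0.001]
force: [-6.5, 2.2, 3.3]
finger_gap: -0.001
```

```bash
python3 arc.py 1 2 3
```

```text
t 18.6 r 0.1189 ang 223.72 F [-6.5  2.2  3.3]
jaw ang 50.833295588615414
1.0 [-0.2  -0.04] -0.017
2.0 [-0.41 -0.06] -0.035
3.0 [-0.62 -0.08] -0.052
```

>>> drive_tool([
  [255, -0.04, -0.01, 0, 0, 0, 0],
  [255, -0.04, -0.01, 0, 0, 0, 0],
])

```text
t: 18.8
tcp_pos: [0.4956, -0.0685, 0.0577]
tool_rot: [0.335, 0.942, 0.0, -0.002]
force: [-5.6, 1.4, 2.9]
finger_gap: 0.001
```

>>> drive_tool([
  [255, -0.05, -0.01, 0, 0, 0, 0],
  [255, -0.05, -0.01, 0, 0, 0, 0],
])

```text
t: 19.0
tcp_pos: [0.4956, -0.0685, 0.0577]
tool_rot: [0.335, 0.942, 0.0, -0.002]
force: [-6.3, 3.7, 3.4]
finger_gap: -0.004
```

>>> drive_tool([
  [255, -0.05, 0, 0, 0, 0, 0],
  [255, -0.1, 0, 0, 0, 0, 0],
  [255, -0.1, 0, 0, 0, 0, 0],
])

```text
t: 19.3
tcp_pos: [0.4955, -0.0684, 0.0577]
tool_rot: [0.335, 0.942, 0.001, -0.003]
force: [-6.8, 5.3, 4.4]
finger_gap: -0.006
```

>>> drive_tool([
  [255, -0.05, 0, 0, 0, 0, 0],
  [255, -0.1, 0, 0, 0, 0, 0],
  [255, -0.1, 0, 0, 0, 0, 0],
])

```text
t: 19.6
tcp_pos: [0.4955, -0.0685, 0.0577]
tool_rot: [0.335, 0.942, 0.001, -0.004]
force: [-7.4, 7.7, 5.9]
finger_gap: 0.005
```

Run:
```python
from h import *
im=manip.snapshot("top")[:,:,::-1];im2=manip.snapshot("side")[:,:,::-1]
a=cv2.resize(im[130:205,190:240],None,fx=8,fy=8,interpolation=2);b=cv2.resize(im2[135:255,180:320],None,fx=2.8,fy=2.8,interpolation=2)
o=np.zeros((600,800,3),np.uint8);o[:600,:400]=a;o[:b.shape[0],405:405+b.shape[1]]=b;cv2.imwrite("pics/p10.png",o);st()
```

```text
t 19.7 tcp [ 0.4955 -0.0685  0.0577] axes [[-0.775, 0.632, -0.007], [0.632, 0.775, 0.004], [0.008, -0.001, -1.0]] F [-7.6  7.1  5.2] gap -0.001
```

View pics/p10.png

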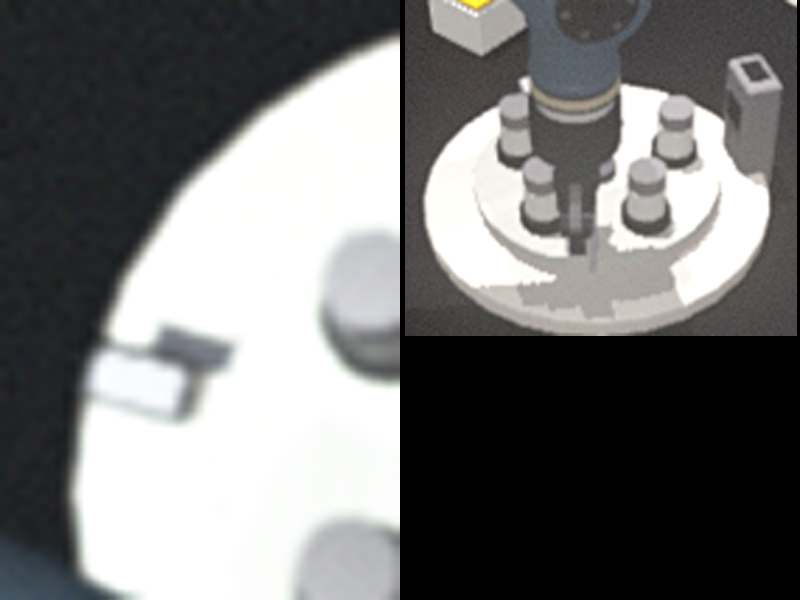

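The lug at crop (195,348) bears on the stop block. The loose jar is at crop (645,195) in line with the reader. I press up to about 15 N and hold.

>>> drive_tool([
  [255, -0.05, 0, 0, 0, 0, 0],
  [255, -0.1, 0, 0, 0, 0, 0],
  [255, -0.15, 0, 0, 0, 0, 0],
  [255, -0.18, 0, 0, 0, 0, 0],
  [255, -0.18, 0, 0, 0, 0, 0],
])

```text
t: 20.2
tcp_pos: [0.4955, -0.0685, 0.0577]
tool_rot: [0.335, 0.942, 0.001, -0.006]
force: [-8.9, 9.7, 9.2]
finger_gap: 0.001
```

>>> drive_tool([
  [255, -0.05, 0, 0, 0, 0, 0],
  [255, -0.08, 0, 0, 0, 0, 0],
  [255, -0.08, 0, 0, 0, 0, 0],
  [255, -0.08, 0, 0, 0, 0, 0],
  [255, -0.08, 0, 0, 0, 0, 0],
])

```text
t: 20.7
tcp_pos: [0.4954, -0.0685, 0.0576]
tool_rot: [0.335, 0.942, 0.001, -0.006]
force: [-9.8, 12.3, 9.4]
finger_gap: 0.003
```

>>> drive_tool([
  [255, 0, 0, 0, 0, 0, 0],
  [255, 0, 0, 0, 0, 0, 0],
  [255, 0, 0, 0, 0, 0, 0],
])

```text
t: 21.0
tcp_pos: [0.4954, -0.0685, 0.0577]
tool_rot: [0.335, 0.942, 0.001, -0.006]
force: [-9.6, 11.5, 9.3]
finger_gap: 0.001
```

>>> drive_tool([
  [255, 0, 0, 0, 0, 0, 0],
  [255, 0, 0, 0, 0, 0, 0],
  [255, 0, 0, 0, 0, 0, 0],
  [255, 0.2, 0, 0, 0, 0, 0],
  [255, 0.4, 0, 0, 0, 0, 0],
  [255, 0.6, 0, 0, 0, 0, 0],
  [255, 0.8, 0, 0, 0, 0, 0],
  [255, 1.2, 0, 0, 0, 0, 0],
  [255, 1.7, 0, 0, 0, 0, 0],
  [255, 2.1, -0.2, 0, 0, 0, 0],
  [255, 2.1, -0.2, 0, 0, 0, 0],
  [255, 2.1, -0.2, 0, 0, 0, 0],
])

```text
t: 22.2
tcp_pos: [0.4836, -0.061, 0.0579]
tool_rot: [0.335, 0.942, 0.0, 0.0]
force: [0.6, 0.3, 0.5]
finger_gap: 0.004
```

>>> drive_tool([
  [255, 0, 0, -2, 0, 0, 0],
  [255, 0, 0, -5, 0, 0, 0],
  [255, 0, 0, -9, 0, 0, 0],
  [255, 0, 0, -13, 0, 0, 0],
  [255, 0, 0, -16, 0, 0, 0],
  [255, 3, 3, -16, 0, 0, 0],
  [255, 6, 6, -16, 0, 0, 0],
  [255, 9, 9, -16, 0, 0, 0],
  [255, 12, 12, -16, 0, 0, 0],
  [255, 15, 15, -16, 0, 0, 0],
  [255, 17, 18, -16, 0, 0, 0],
  [255, 17, 18, -16, 0, 0, 0],
  [255, 17, 18, -16, 0, 0, 0],
])

```text
t: 23.5
tcp_pos: [0.4651, 0.1866, 0.2178]
tool_rot: [0.334, 0.943, -0.0, 0.0]
force: [-0.7, -0.9, 0.0]
finger_gap: -0.002
```

Run:
```python
from h import *
im=manip.snapshot("top")[:,:,::-1];im2=manip.snapshot("side")[:,:,::-1]
a=cv2.resize(im[110:260,190:330],None,fx=2.85,fy=2.85,interpolation=2);b=cv2.resize(im2[135:255,180:320],None,fx=2.8,fy=2.8,interpolation=2)
o=np.zeros((440,800,3),np.uint8);o[:a.shape[0],:a.shape[1]]=a;o[:b.shape[0],405:405+b.shape[1]]=b;cv2.imwrite("pics/p11.png",o);st()
```

```text
t 23.6 tcp [0.4652 0.1853 0.2177] axes [[-0.775, 0.632, -0.0], [0.632, 0.775, -0.0], [-0.0, -0.001, -1.0]] F [-0. -0.  0.] gap 0.0
```

View pics/p11.png

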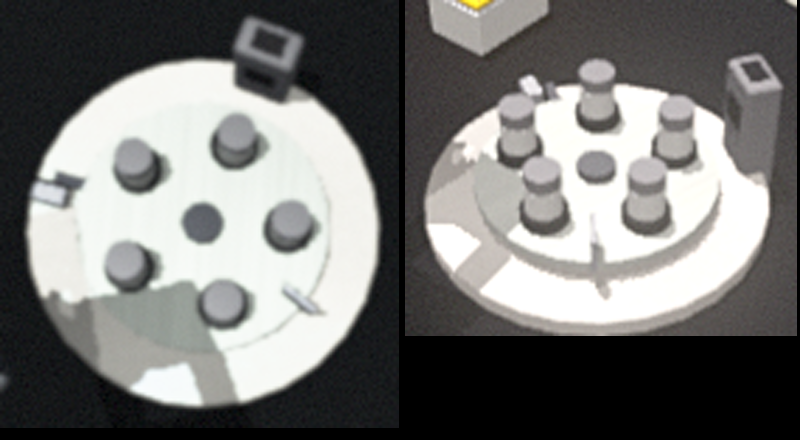

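```bash
python3 -c "
from station import manip
print(manip.sign_off())"
```

```text
the job is handed in; nothing more can be done
None
```

The white jar stands upright in the carousel's empty cup, the carousel is home with its lug on the stop, and the job is handed in at about 24 s.

- **Jar:** I lowered it until about 5 N of contact on the cup floor, then let go. It stayed upright in every later view.
- **Turning:** I pushed the vane with the gripper shut along an arc of about 53°. Readings were 5–7 N before the click and mostly 2–5 N after it.
- **Pressing home:** The push along the vane's path read about 15 N for roughly 0.9 s. The total reading was about 18 N, because some friction acted upward and outward. The highest reading I saw was about 18 N, but force was only read at the end of each move.
- **Last checks:** In the final pictures the lug lies against the stop at the same pixel (about 214, 173 in the top view) as while pressed. The jar is in its cup facing the reader, and the arm touches nothing.
- **Disagreement:** At the start the top and side views of the empty cup differed by about 5 mm. I settled it by comparing the jar's foot with the cup rim in the side view before lowering.
- **Not checked:** I did not measure the bystanders again at the end. The gripper was only ever near the pink jar, and it stayed clear of it.

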